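# Fit the spare drying peg and hang the flask weight on it

## Task

Fit the loose steel peg upright into the empty hole of the drying rack, pressed fully home. Then put the black flask weight ring over that peg to dry, lowering it right down onto the rack before you let go. Leave the bottle, the jar and the dish where they are.

Things in the scene. Friction and masses are not known exactly. Their poses are not given: they have to be found in the camera images.
- peg: The loose drying peg: a plain bare-steel round rod, 20 mm diameter, 95 mm long, flat ends, no chamfer, about 80 g. It starts upright in the small square grey stand block, its foot 10 mm above the bench, its upper 83 mm free above the block. Origin: centre of its foot (lower end); z runs up along the rod.
- stand: Small square grey plastic block, 70 x 70 x 22 mm high, fixed to the bench, in which the loose peg starts, in a slack recess (26 mm diameter, 12 mm deep) at the middle of its top. Origin: centre of its underside. It is either to the robot's left or to its right; the flask weight is on the other side.
- rack: Drying rack: a grey block fixed to the bench, 110 mm (its x) by 230 mm (its y) by 45 mm high. Origin: centre of its underside, z up. On its middle line (x = 0) are the empty hole at y = +65 mm and two fixed steel pegs, 20 mm diameter and 63 mm tall above the block, at y = -35 and y = -85 mm; the last carries a white upturned beaker (48 mm diameter, 69 mm tall). All fixed.
- hole (a point): Centre of the mouth of the rack's empty hole, on the rack's top face 45 mm above the bench; axes as the rack's, z up. Round blind hole, 21.5 mm diameter, 32 mm deep, flat bottom, sharp edge without chamfer. A peg fully home has its foot 32 mm below this point and stands 63 mm above the rack.
- weight: Flask weight: a black rubber-coated ring lying flat on the bench, 62 mm outer diameter, 36 mm hole, 24 mm high, about 300 g; it can be gripped across its outside. Origin: centre of its underside, z up along the ring's axis.
- wash_bottle: Bystander: white bottle with a red cap, 64 mm diameter, 150 mm tall, loose, beyond the rack. Origin: centre of its underside.
- jar: Bystander: amber jar with a white lid, 72 mm diameter, 85 mm tall, loose, beyond the rack. Origin: centre of its underside.
- dish: Bystander: white ceramic bowl, 100 mm diameter, 35 mm tall, loose, beyond the rack. Origin: centre of its underside.
Not all that is in view belongs to the job. What is shaped like the weight but green is not meant.

How it is judged:
By the outcome, as a careful person would: the job done as asked, in the order asked, and still so for the second after the job is handed in, with the robot touching nothing.
It also fails if it takes over 67 s, if anything falls off the work surface, if the arm or the gripper's body presses on something with over 40 N, if the wrist force passes 120 N, or if a joint passes its speed limit or range.

## Robot

A 6-joint arm with a two-finger parallel gripper is mounted at the origin on the work surface. World frame = base frame: x ahead of the robot, y to its left, z up, the work surface at z = 0. Lengths are in m, angles in rad, forces in N, time in s.
With the tool pointing down it reaches from about 0.25 to 0.85 m from the base axis. Payload 12.5 kg.
Tool frame: the origin (TCP) lies midway between the tips of the shut fingers; the grasp point (between the pads) lies 19 mm behind it; z points along the fingers, y is the direction in which the jaws open and shut (so a half turn about z gives the same grasp; the last joint's range is limited). The gripper opens to 93 mm and grips with 3 to 60 N. Pads are 15 mm wide; open, the fingers measure 128 mm over their backs; the gripper's body (75 mm by 188 mm) begins 65 mm behind the grasp point.
Start: joints at [1.104, 0.351, 1.652, -0, 1.139, -0.085], TCP at [0.205, 0.51, 0.219] pointing down, gripper open.
Joint ranges: [-2.75, 2.75], [-0.79, 2.1], [0.01, 2.65], [-1.57, 4.71], [0.07, 3.14], [-2.87, 2.87]. Speed limits (rad/s): [2.22, 2.22, 2.79, 3.14, 3.14, 3.14].

## Interface

Orientations are given as a 3x3 rotation matrix whose columns are the frame's x, y, z axes.
In Python, from workcell import r, optics gives the robot as it stands.
- The arm moves only by the tool step_arm, never from a script. Its arguments are lists of equal length, an entry for each row: "translation": the shift along the world's x, y, z in mm, a list of three; "roll": the turn about the world's z in degrees; "claw": the finger opening in mm, from 0 to 93. In form: {"translation": [[dx, dy, dz], ...], "roll": [roll, ...], "claw": [claw, ...]}. A call has exactly 10 rows; each row shifts and turns the commanded pose from where the row before left it; what a row does not reach is not made up. A row lasts 1/12 s, in which the tool goes at most 41.7 mm and 7.16 degrees, less where a joint would pass 70% of its speed; a pose out of reach is approached as far as the arm can. A call with a gripper value outside its range is refused whole. The fingers move at their own pace and stop on an object; "squeeze" is the grip in N (left out, the last holds). Time passes only in rows, so rows that do not move let the fingers close, or fill a call up. It gives the time, the measured TCP pose, the force and the opening at its end, in the units of the state.
- r.observe(): the state, without advancing time (a new reading comes with each control period).
- optics.camera(name): name is "side" or "top" or "wrist"; returns a dict with "pixels" (400x640x3 uint8, blue, green, red), "fov_y" (degrees; the focal length in pixels is half the picture's height over the tangent of half this angle, whatever the lens; pixels are square), "cx", "cy" (the principal point, pixels), "k1" (the pictures are not rectified: a ray, as slopes to the right and down, at radius r is drawn at 1 + k1 r^2 times it, then the intrinsics apply), "position" and "attitude" of the camera in the world; the wrist camera has in their place "tool_from_camera" (4x4, takes a point from camera to tool coordinates, whose origin is the TCP and whose axes are the flange's). Camera axes: x right, y down, z forward; pixel columns grow to the right and rows downward; lengths in m; the calibration is good to about 2 mm. A picture is of the moment at which its call begins: read the wrist's pose just before it. There is no depth.
- r.sign_off(): hands the job in, once; it reports no verdict.
The state is a dict: "time_s": time; "joints": joint angles; "joint_vel": joint speeds; "tau": joint torques, N m; "position": TCP position; "tool_rot": TCP orientation; "force": force on the tool from outside, world axes, zero at the start; "ft_torque": the same for the moment, N m; "width": opening from 0.0 (shut) to 1.0 (fully open).
Only numpy, scipy, OpenCV 4.12 (cv2) and the standard library are available. Lean on these libraries where they do the work, as an engineer would, in place of code of your own. Each camera call takes 0.05 s, during which the arm holds its last target.

## Working session

There is one attempt and no reset: what is moved stays moved. The work goes in short steps, Python scripts to look and compute and a tool call to move; the robot and the scene stay as the last step left them, time stands still between calls to the robot, and variables do not carry over. Pictures are saved under pics/ and viewed, and the job is handed in when it is done.

Besides the shell and the picture viewer there is one more tool, called as name([rows], argument=value, ...), one row to a line, values as JSON. step_arm: Moves the arm, as the interface text tells. Its arguments: {"type":"object","properties":{"translation":{"type":"array"},"roll":{"type":"array"},"claw":{"type":"array"},"squeeze":{"type":"number"}},"required":["translation","roll","claw"]}

```bash
ls; mkdir -p pics
cat > h.py <<'E'
import numpy as np, cv2
from workcell import r, optics
def snap(name,fn):
    s=r.observe(); c=optics.camera(name); cv2.imwrite('pics/'+fn,c['pixels']); 
    if name=='wrist':
        T=np.eye(4);T[:3,:3]=s['tool_rot'];T[:3,3]=s['position']
        M=T@np.array(c['tool_from_camera']); c['attitude']=M[:3,:3]; c['position']=M[:3,3]
    c=dict(c); np.save('pics/'+fn[:-4]+'.npy',{k:v for k,v in c.items()},allow_pickle=True)
    return c
def load(fn): return np.load('pics/'+fn+'.npy',allow_pickle=True).item()
def KD(c):
    h=c['pixels'].shape[0]; f=h/2/np.tan(np.radians(c['fov_y'])/2)
    return np.array([[f,0,c['cx']],[0,f,c['cy']],[0,0,1.]]),np.array([c['k1'],0,0,0,0.])
def ray(c,uv):
    K,D=KD(c); p=cv2.undistortPoints(np.array(uv,float).reshape(-1,1,2),K,D).reshape(-1,2)
    d=np.c_[p,np.ones(len(p))]@np.array(c['attitude']).T
    return np.array(c['position']),d
def onz(c,uv,z):
    o,d=ray(c,uv); return o+d*((z-o[2])/d[:,2:3])
def proj(c,P):
    K,D=KD(c);R=np.array(c['attitude']).T;t=-R@np.array(c['position'])
    return cv2.projectPoints(np.array(P,float).reshape(-1,1,3),cv2.Rodrigues(R)[0],t,K,D)[0].reshape(-1,2)
E
python3 - <<'E'
from h import *
print(r.observe())
for n in ['side','top','wrist']:
    c=snap(n,n+'0.png'); print(n,{k:c[k] for k in c if k!='pixels'})
E
```

```text
pics
{'time_s': 0.0, 'joints': array([ 1.10440977e+00,  3.51261362e-01,  1.65240616e+00, -1.58993836e-05,
        1.13911385e+00, -8.45978850e-02]), 'joint_vel': array([-0.00147874, -0.00063467,  0.00030572,  0.00100445,  0.00062245,
       -0.00205198]), 'tau': array([-2.05504836e-05, -4.97304726e+01, -2.85260779e+01,  6.99510681e-02,
        2.55744229e-02, -1.66925547e-04]), 'position': array([0.20474423, 0.51010198, 0.21809449]), 'tool_rot': array([[-9.28002156e-01,  3.72574457e-01, -5.21618914e-04],
       [ 3.72574812e-01,  9.28001545e-01, -1.06824816e-03],
       [ 8.60611779e-05, -1.18567867e-03, -9.99999293e-01]]), 'force': array([ 0.12830356, -0.69783973, -0.54575819]), 'ft_torque': array([-0.02133936, -0.03873198,  0.00129029]), 'width': 0.9989868321358507}
side {'fov_y': 42.561589122179846, 'cx': 317.56527292591835, 'cy': 192.86007523423535, 'k1': -0.0592435190725258, 'position': array([ 0.21694568, -0.7727518 ,  1.00328297]), 'attitude': array([[ 0.9218661 , -0.26424412,  0.28343947],
       [-0.38709068, -0.66190725,  0.64190311],
       [ 0.01799152, -0.70146549, -0.71
[... 367 characters left out ...]
85541, 'cx': 323.28413013377667, 'cy': 200.73297419662848, 'k1': -0.021249341239514188, 'tool_from_camera': array([[ 4.45713612e-05, -9.62242129e-01, -2.72194936e-01,
         7.54509770e-02],
       [ 9.99999999e-01,  3.46271165e-05,  4.13368853e-05,
        -1.40277171e-03],
       [-3.03507668e-05, -2.72194937e-01,  9.62242129e-01,
        -1.66656807e-01],
       [ 0.00000000e+00,  0.00000000e+00,  0.00000000e+00,
         1.00000000e+00]]), 'attitude': array([[ 3.72559174e-01,  8.93092572e-01,  2.52161299e-01],
       [ 9.28007953e-01, -3.58263519e-01, -1.02217862e-01],
       [-9.49818866e-04,  2.72089893e-01, -9.62271369e-01]]), 'position': array([0.13429658, 0.53711497, 0.38484309])}
```

View pics/side0.png

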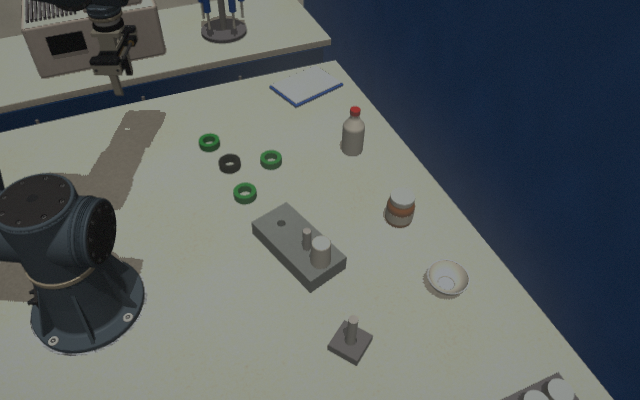

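View pics/top0.png

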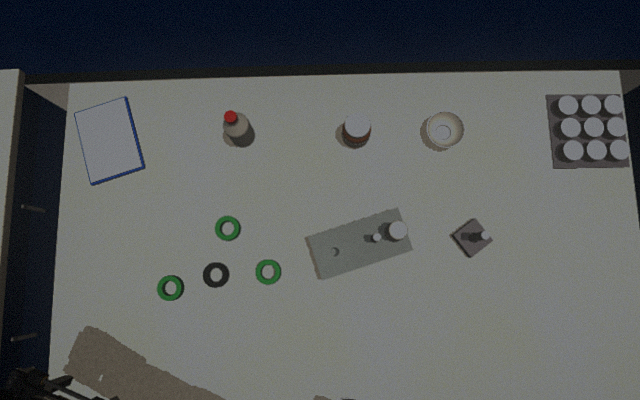

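View pics/wrist0.png

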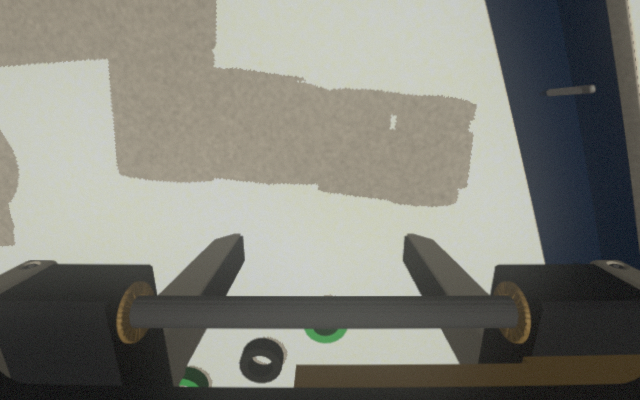

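Run:
```python
from h import *
c=load('top0'); im=c['pixels']
a=cv2.resize(im[190:310,140:300],None,fx=4.9,fy=4.9,interpolation=cv2.INTER_CUBIC)[:588]
b=cv2.resize(im[195:295,295:505],None,fx=3.8,fy=3.8,interpolation=cv2.INTER_CUBIC)
cv2.imwrite('pics/a.png',np.clip(a*1.5,0,255).astype(np.uint8));cv2.imwrite('pics/b.png',np.clip(b*1.5,0,255).astype(np.uint8))
c=load('side0'); im=c['pixels']
cv2.imwrite('pics/c.png',np.clip(1.5*cv2.resize(im[190:370,235:395],None,fx=3.3,fy=3.3,interpolation=cv2.INTER_CUBIC),0,255).astype(np.uint8))
```

```text
(no output)
```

View pics/a.png

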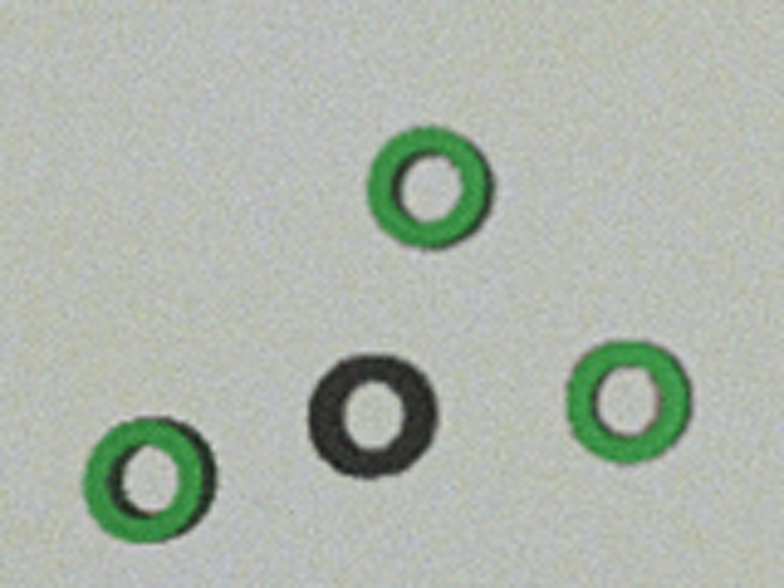

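View pics/b.png

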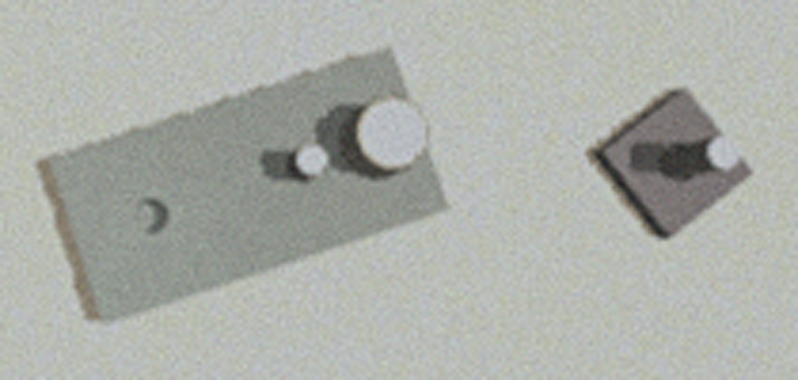

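View pics/c.png

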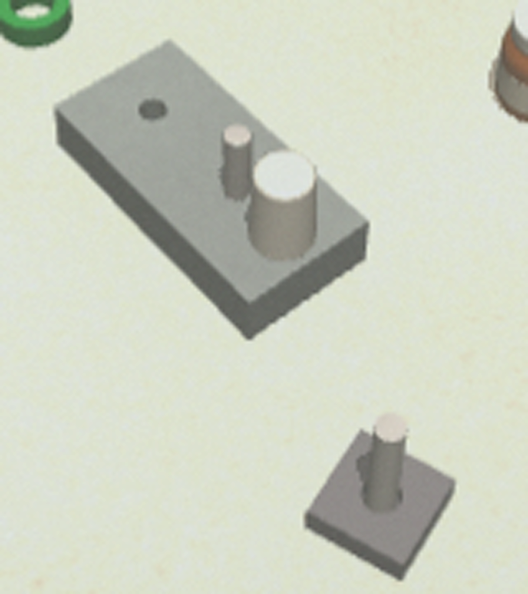

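```bash
cat >> h.py <<'E'
def tri(obs):
    A=np.zeros((3,3));b=np.zeros(3);L=[]
    for c,uv in obs:
        o,d=ray(c,[uv]);d=d[0]/np.linalg.norm(d[0]);P=np.eye(3)-np.outer(d,d);A+=P;b+=P@o;L.append((P,o))
    x=np.linalg.solve(A,b);return x,[1e3*np.linalg.norm(P@(x-o)) for P,o in L]
def blob(im,mask,near,rad):
    m=np.zeros(im.shape[:2],np.uint8);cv2.circle(m,near,rad,255,-1)
    m=cv2.bitwise_and(m,mask);n,l,s,ce=cv2.connectedComponentsWithStats(m)
    i=1+np.argmax(s[1:,4]);cn=max(cv2.findContours((l==i).astype(np.uint8),cv2.RETR_EXTERNAL,cv2.CHAIN_APPROX_NONE)[0],key=cv2.contourArea)
    return ce[i],s[i],cn
E
python3 - <<'E'
from h import *
t=load('top0');s=load('side0')
res={}
for nm,c in (('top',t),('side',s)):
    im=c['pixels'];g=cv2.GaussianBlur(im,(3,3),0);hsv=cv2.cvtColor(g,cv2.COLOR_BGR2HSV)
    print(nm)
    for k,(u,v) in {'top':dict(peg=(485,235),fix=(377,237),bk=(398,230),rack=(350,245)),'side':dict(peg=(353,320),fix=(307,231),bk=(321,243))}[nm].items():
        p=im[v-2:v+3,u-2:u+3].reshape(-1,3).mean(0);print(k,p)
    black=cv2.inRange(hsv,(0,0,0),(180,110,75))
    near=(216,274) if nm=='top' else (230,163)
    ce,st,cn=blob(im,black,near,18);
    (x,y),ax,an=cv2.fitEllipse(cn);print('ring',ce,st,(x,y),ax)
    res[nm]=(x,y)
    print(onz(c,[(x,y)],0.024)[0],onz(c,[(x,y)],0.012)[0])
man={'hole':((334.7,251.8),(281,223)),'peg':((722/3.8+295,152/3.8+195),(390/3.3+235,428/3.3+190)),'fix':((311/3.8+295,160/3.8+195),(237/3.3+235,135/3.3+190)),'bk':((392/3.8+295,133/3.8+195),(284/3.3+235,176/3.3+190))}
z=dict(hole=.045,peg=.105,fix=.108,bk=.114)
for k,(a,b) in man.items():
    print(k,tri([(t,a),(s,b)]),onz(t,[a],z[k])[0],onz(s,[b],z[k])[0])
# rack corners top: 4 
cor=[((390,47),(168,41)),((448,207),(0,0)),((97,320),None),((42,160),None)]
P=onz(t,[(u/3.8+295,v/3.8+195) for u,v in [(390,47),(448,207),(99,320),(45,160)]],.045);print(P)
print(P.mean(0),[np.linalg.norm(P[i]-P[(i+1)%4]) for i in range(4)])
Q=onz(s,[(u/3.3+235,v/3.3+190) for u,v in [(168,41),(368,225),(249,303),(56,107)]],.045);print(Q,Q.mean(0),[np.linalg.norm(Q[i]-Q[(i+1)%4]) for i in range(4)])
E
```

```text
top
peg [130.08 127.28 124.52]
fix [130.4  127.12 124.72]
bk [128.68 125.44 123.08]
rack [ 95.24 100.08  96.16]
ring [215.44702842 274.625323  ] [203 263  26  25 387] (215.52149963378906, 274.57391357421875) (23.947086334228516, 25.80817413330078)
[0.42431686 0.32148909 0.024     ] [0.42415786 0.32473074 0.012     ]
side
peg [130.64 138.2  142.52]
fix [126.32 133.56 137.4 ]
bk [146.24 150.64 147.12]
ring [229.23389831 163.49491525] [219 155  21  18 295] (229.2491455078125, 163.49122619628906) (17.988370895385742, 20.796314239501953)
[0.41953119 0.30971976 0.024     ] [0.42201364 0.32298422 0.012     ]
hole (array([0.47449629, 0.02836983, 0.04403217]), [np.float64(0.5958288433702693), np.float64(0.5958288433701469)]) [0.47503637 0.02822412 0.045     ] [0.47365663 0.02769948 0.045     ]
peg (array([ 0.50476481, -0.31366557,  0.10166624]), [np.float64(0.47398227561858947), np.float64(0.47398227561847556)]) [ 0.50498757 -0.31259536  0.105     ] [ 0.50322768 -0.31527563  0.105     ]
fix (array([ 0.50429899, -0.06717754,  0.10521286]), [np.float64(0.20923499567883014), np.float64(0.2092349
[... 237 characters left out ...]
14     ] [ 0.51710754 -0.11926785  0.114     ]
[[ 0.58014109 -0.12695192  0.045     ]
 [ 0.47753753 -0.15937309  0.045     ]
 [ 0.41048612  0.06198285  0.045     ]
 [ 0.51142928  0.09487006  0.045     ]]
[ 0.49489851 -0.03236803  0.045     ] [np.float64(0.10760401234336725), np.float64(0.23128843550285977), np.float64(0.10616538360016596), np.float64(0.23222037723442512)]
[[ 0.5092744   0.08898056  0.045     ]
 [ 0.57812061 -0.13163779  0.045     ]
 [ 0.47508757 -0.16136367  0.045     ]
 [ 0.40766649  0.05615998  0.045     ]] [ 0.49253727 -0.03696523  0.045     ] [np.float64(0.23111091974748688), np.float64(0.10723541297134764), np.float64(0.227732607596735), np.float64(0.10677714122698308)]
```

Candidates (top view pixels):
- **Peg:** the rod in the square stand is at (485,235). The fixed peg at (377,237) and the beaker at (398,230) stand on the rack. The loose peg is the one in the small square block.
- **Weight:** the black ring is at (216,274). The green rings at (228,228), (170,288) and (268,271) are not meant.
- **Crop check:** the close crops confirm both choices.

The hole is at (335,252), about (0.474, 0.028), and the rack yaw is about 17°. The peg axis is about (0.504, -0.313).

step_arm([
  [13,-36,0],
  [13,-36,0],
  [13,-36,0],
  [13,-36,0],
  [13,-36,0],
  [13,-36,0],
  [13,-36,0],
  [13,-36,0],
  [13,-36,0],
  [13,-36,0],
], roll=[-2.5,-2.5,-2.5,-2.5,-2.5,-2.5,-2.5,-2.5,-2.5,-2.5], claw=[93,93,93,93,93,93,93,93,93,93], squeeze=40)

```text
time_s: 0.98
position: [0.335, 0.1487, 0.2187]
tool_rot: [[-0.682, 0.731, 0.0], [0.731, 0.682, 0.0], [-0.0, 0.0, -1.0]]
force: [1.3, 0.1, -0.3]
width: 0.999
```

step_arm([
  [13,-36,0],
  [13,-36,0],
  [13,-36,0],
  [13,-36,0],
  [13,-36,0],
  [13,-36,0],
  [13,-36,0],
  [13,-36,0],
  [13,-36,0],
  [13,-36,0],
], roll=[-2.6,-2.6,-2.6,-2.6,-2.6,-2.6,-2.6,-2.6,-2.6,-2.6], claw=[93,93,93,93,93,93,93,93,93,93])

```text
time_s: 1.82
position: [0.465, -0.2116, 0.2184]
tool_rot: [[-0.292, 0.956, -0.0], [0.956, 0.292, 0.0], [0.0, -0.0, -1.0]]
force: [0.7, 1.0, 1.0]
width: 0.998
```

step_arm([
  [13,-33,0],
  [13,-33,0],
  [13,-35,0],
  [0,0,0],
  [0,0,0],
  [0,0,0],
  [0,0,0],
  [0,0,0],
  [0,0,0],
  [0,0,0],
], roll=[0,0,0,0,0,0,0,0,0,0], claw=[93,93,93,93,93,93,93,93,93,93])

```text
time_s: 2.65
position: [0.5039, -0.3101, 0.2189]
tool_rot: [[-0.295, 0.955, 0.0], [0.955, 0.295, -0.0], [-0.0, 0.0, -1.0]]
force: [-0.0, 1.1, -0.1]
width: 1.001
```

Run:
```python
from h import *
c=snap('wrist','wrist1.png'); print(r.observe()['position'])
im=c['pixels'];cv2.imwrite('pics/wrist1b.png',np.clip(im*1.4,0,255).astype(np.uint8))
print(proj(c,[(.504,-.3135,.105),(.504,-.3135,.022),(.504,-.3135,.0)]))
```

```text
[ 0.50390899 -0.31018499  0.21883653]
[[323.0973671  199.01264623]
 [323.12559564 180.49114974]
 [323.13115245 176.84739612]]
```

View pics/wrist1b.png

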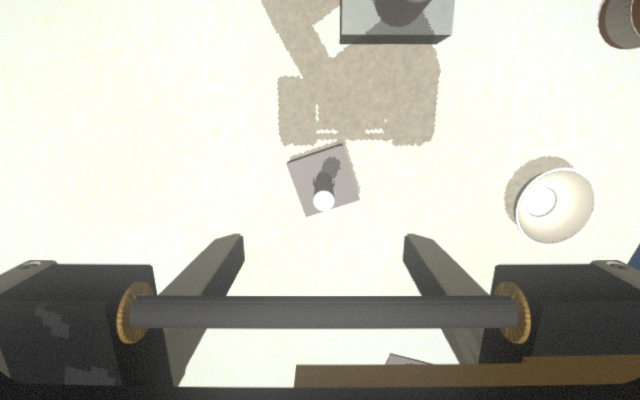

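Run:
```python
from h import *
c=load('wrist1');im=c['pixels'];g=cv2.GaussianBlur(im,(3,3),0)
print(im[200,318:330].mean(1), im[190:215,323].mean(1))
a=im[130:230,270:375]
cv2.imwrite('pics/p1.png',np.clip(1.2*cv2.resize(a,None,fx=5.5,fy=5.5,interpolation=cv2.INTER_CUBIC),0,255).astype(np.uint8))
for uv in [(323.3,201)]: print(onz(c,[uv],.105))
```

```text
[186.         185.66666667 184.66666667 185.         187.
 185.33333333 186.66666667 186.         187.33333333 189.
 185.         186.66666667] [127.         170.66666667 183.66666667 184.         186.
 185.33333333 184.66666667 182.66666667 187.33333333 187.
 185.33333333 186.         186.66666667 184.66666667 187.
 184.66666667 185.66666667 185.33333333 186.33333333 185.66666667
 182.         168.66666667 175.66666667 181.66666667 184.        ]
[[ 0.50475439 -0.31529754  0.105     ]]
```

View pics/p1.png

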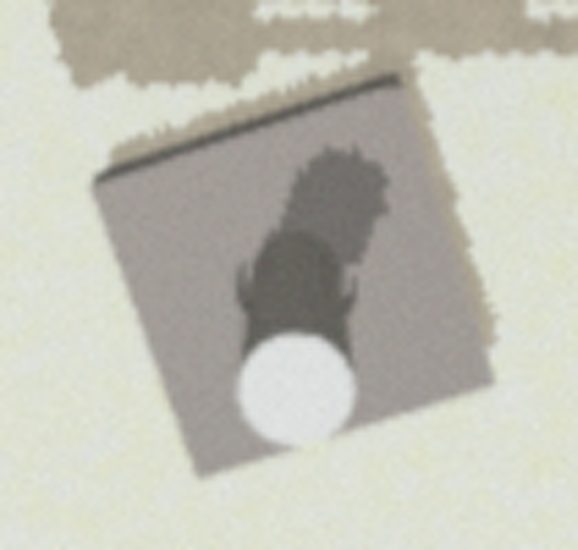

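step_arm([
  [1,-4,0],
  [0,0,-30],
  [0,0,-30],
  [0,0,-30],
  [0,0,-30],
  [0,0,-25],
  [0,0,-16],
  [0,0,0],
  [0,0,0],
  [0,0,0],
], roll=[0,0,0,0,0,0,0,0,0,0], claw=[93,93,93,93,93,93,93,60,40,40])

```text
time_s: 3.53
position: [0.5055, -0.3152, 0.0589]
tool_rot: [[-0.294, 0.956, 0.001], [0.956, 0.294, -0.001], [-0.001, 0.001, -1.0]]
force: [-0.6, 0.4, 0.6]
width: 0.832
```

Run:
```python
from h import *
c=snap('wrist','wrist2.png'); print(r.observe()['position'],r.observe()['width'])
```

```text
[ 0.50563162 -0.31521176  0.05915467] 0.7882159791826296
```

View pics/wrist2.png

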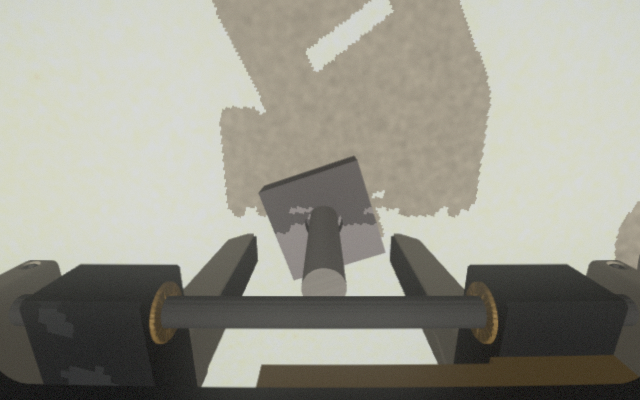

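The peg stands upright between the open fingers, with its top disc at about (324,283) and the finger tips at 252 and 392. Closing.

step_arm([
  [0,0,0],
  [0,0,0],
  [0,0,0],
  [0,0,0],
  [0,0,0],
  [0,0,0],
  [0,0,0],
  [0,0,0],
  [0,0,0],
  [0,0,0],
], roll=[0,0,0,0,0,0,0,0,0,0], claw=[14,14,14,14,14,14,14,14,14,14], squeeze=45)

```text
time_s: 4.42
position: [0.5049, -0.3146, 0.0576]
tool_rot: [[-0.294, 0.956, -0.0], [0.956, 0.294, 0.0], [0.0, -0.0, -1.0]]
force: [-0.1, 0.1, -0.5]
width: 0.211
```

step_arm([
  [0,0,0],
  [0,0,0],
  [0,0,0],
  [0,0,0],
  [0,0,0],
  [0,0,10],
  [0,0,15],
  [0,0,15],
  [0,0,20],
  [0,0,20],
], roll=[0,0,0,0,0,0,0,0,0,0], claw=[14,14,14,14,14,14,14,14,14,14])

```text
time_s: 5.25
position: [0.5048, -0.3145, 0.139]
tool_rot: [[-0.294, 0.956, -0.0], [0.956, 0.294, 0.0], [0.0, -0.0, -1.0]]
force: [0.0, -0.9, -0.1]
width: 0.208
```

step_arm([
  [0,0,25],
  [0,15,25],
  [-3,35,0],
  [-3,35,0],
  [-4,36,0],
  [-4,36,0],
  [-4,36,0],
  [-4,36,0],
  [-3,36,0],
  [-3,36,0],
], roll=[0,0,0,0,0,0,0,0,0,0], claw=[14,14,14,14,14,14,14,14,14,14])

```text
time_s: 6.08
position: [0.4764, -0.012, 0.1885]
tool_rot: [[-0.294, 0.956, 0.001], [0.956, 0.294, -0.0], [-0.0, 0.001, -1.0]]
force: [1.1, 1.0, -1.7]
width: 0.208
```

step_arm([
  [-2,28,0],
  [-1,14,0],
  [0,0,-20],
  [0,0,-20],
  [0,0,-15],
  [0,0,-10],
  [0,0,0],
  [0,0,0],
  [0,0,0],
  [0,0,0],
], roll=[0,0,0,0,0,0,0,0,0,0], claw=[14,14,14,14,14,14,14,14,14,14])

```text
time_s: 6.92
position: [0.4745, 0.0283, 0.1236]
tool_rot: [[-0.294, 0.956, 0.002], [0.956, 0.294, -0.0], [-0.001, 0.002, -1.0]]
force: [-0.3, 0.1, -1.0]
width: 0.21
```

Run:
```python
from h import *
print(r.observe()['position'],r.observe()['width'])
c=snap('wrist','wrist3.png'); snap('side','side3.png'); snap('top','top3.png')
im=c['pixels'];a=im[120:270,230:430]
cv2.imwrite('pics/p3.png',np.clip(1.3*cv2.resize(a,None,fx=4,fy=4,interpolation=cv2.INTER_CUBIC),0,255).astype(np.uint8))
im=cv2.imread('pics/side3.png');cv2.imwrite('pics/s3.png',np.clip(1.5*cv2.resize(im[150:270,220:380],None,fx=4.5,fy=4.5,interpolation=cv2.INTER_CUBIC),0,255).astype(np.uint8))
```

```text
[0.47446854 0.028304   0.12362763] 0.21040098212249447
```

View pics/p3.png

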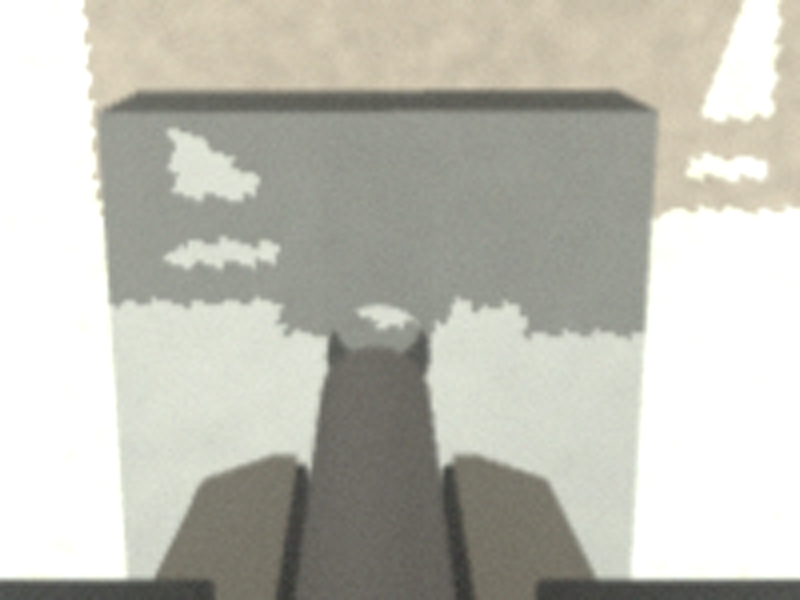

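View pics/s3.png

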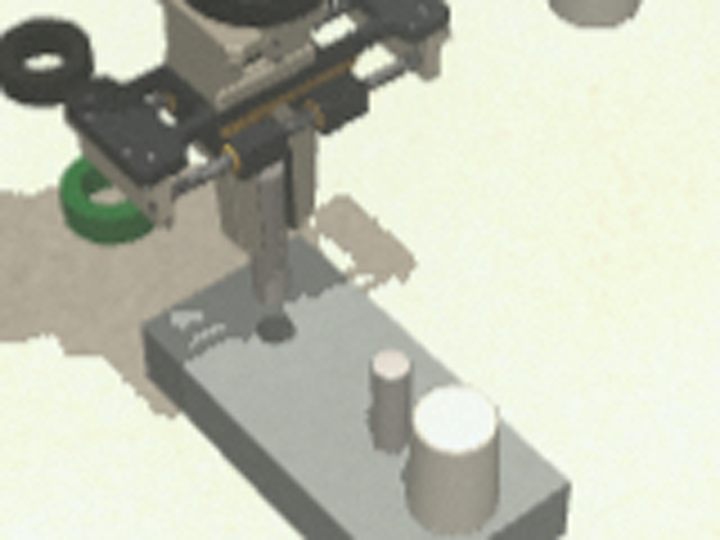

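step_arm([
  [0,0,-12],
  [0,0,-10],
  [0,0,-5],
  [0,0,0],
  [0,0,0],
  [0,0,0],
  [0,0,0],
  [0,0,0],
  [0,0,0],
  [0,0,0],
], roll=[0,0,0,0,0,0,0,0,0,0], claw=[14,14,14,14,14,14,14,14,14,14])

```text
time_s: 7.9
position: [0.474, 0.0284, 0.0958]
tool_rot: [[-0.294, 0.956, 0.0], [0.956, 0.294, -0.0], [-0.0, 0.0, -1.0]]
force: [0.4, -0.4, -1.3]
width: 0.209
```

Run:
```python
from h import *
print(r.observe()['position'],r.observe()['force'])
c=snap('wrist','wrist4.png'); s=snap('side','side4.png')
a=c['pixels'][170:250,270:380]
cv2.imwrite('pics/p4.png',np.clip(1.3*cv2.resize(a,None,fx=7,fy=7,interpolation=cv2.INTER_CUBIC),0,255).astype(np.uint8))
cv2.imwrite('pics/s4.png',np.clip(1.5*cv2.resize(s['pixels'][195:245,250:315],None,fx=11,fy=11,interpolation=cv2.INTER_CUBIC),0,255).astype(np.uint8))
```

```text
[0.47397541 0.02840252 0.09581483] [ 0.43998944 -0.42364499 -1.33226645]
```

View pics/p4.png

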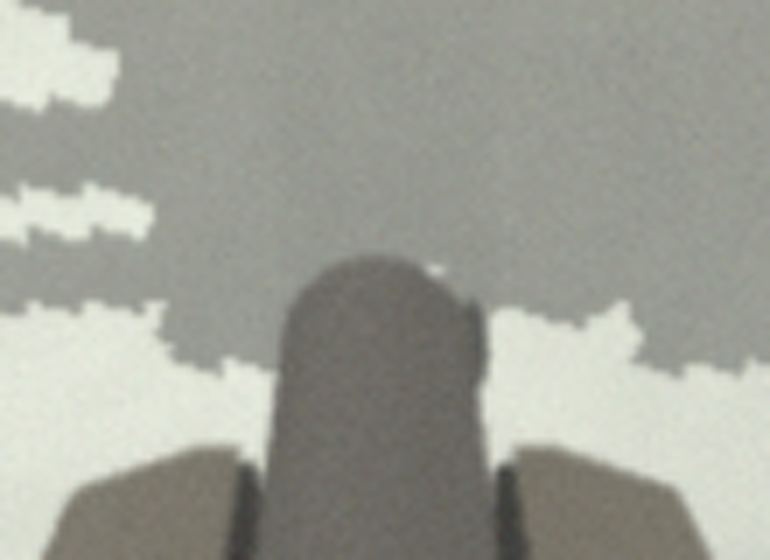

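View pics/s4.png

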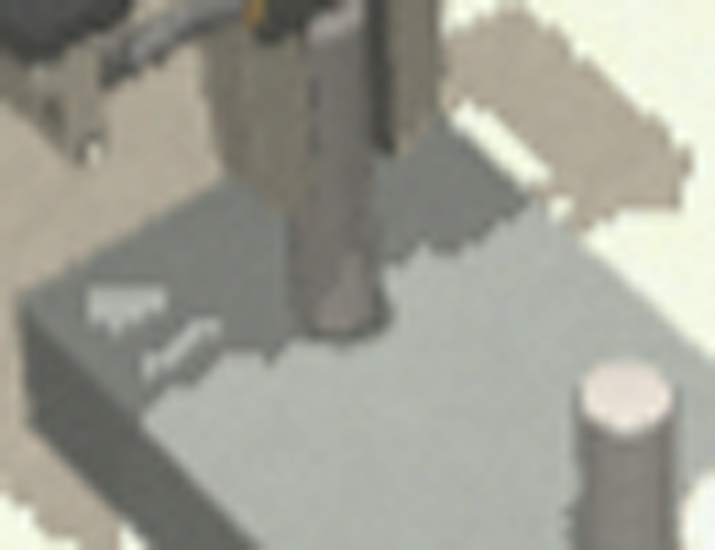

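Run:
```python
from h import *
w=load('wrist3')
R=np.array([[-.294,.956],[.956,.294]]) # rows: rack +y , tool y(a)
p=np.array([.47447,.0283])
def rel(c,pts,off,sc,z,p):
    uv=[(off[0]+u/sc,off[1]+v/sc) for u,v in pts]
    return ((onz(c,uv,z)[:,:2]-p)@R.T*1e3).round(2)
print('w3 hole (b,a)',rel(w,[(328,350),(430,350),(357,310),(385,303),(413,316)],(230,120),4,.045,p))
print('w3 foot',rel(w,[(380,345),(331,362),(428,362)],(230,120),4,.076,p))
w=load('wrist4');p=np.array([.47398,.0284])
print('w4 hole',rel(w,[(487,335),(435,265),(486,365)],(270,170),7,.045,p))
print('w4 foot',rel(w,[(378,254),(285,320),(320,270),(440,270)],(270,170),7,.0482,p))
s=load('side4')
print('s4 hole',rel(s,[(391,315),(345,342),(378,333)],(250,195),11,.045,p))
print('s4 foot',rel(s,[(335,332),(293,300),(379,300)],(250,195),11,.0482,p))
s=load('side3');p=np.array([.47447,.0283])
print('s3 hole c',rel(s,[(276,328),(257,328),(295,328),(276,315),(276,342)],(220,150),4.5,.045,p))
print('s3 foot',rel(s,[(270,312),(252,303),(288,303)],(220,150),4.5,.076,p))
a=w=load('wrist3')['pixels'][180:225,295:355]
cv2.imwrite('pics/p3b.png',np.clip(1.6*cv2.resize(a,None,fx=12,fy=12,interpolation=cv2.INTER_CUBIC),0,255).astype(np.uint8))
a=load('side3')['pixels'][200:235,260:305]
cv2.imwrite('pics/s3b.png',np.clip(1.6*cv2.resize(a,None,fx=15,fy=15,interpolation=cv2.INTER_CUBIC),0,255).astype(np.uint8))
```

```text
w3 hole (b,a) [[-0.82 -9.97]
 [-0.82 11.13]
 [ 7.76 -3.95]
 [ 9.24  1.79]
 [ 6.48  7.54]]
w3 foot [[ 9.65  0.55]
 [ 6.43 -8.32]
 [ 6.43  9.26]]
w4 hole [[-0.27 11.32]
 [ 7.47  5.75]
 [-3.64 11.26]]
w4 foot [[ 9.64 -0.24]
 [ 2.47 -9.9 ]
 [ 7.91 -6.23]
 [ 7.92  6.18]]
s4 hole [[ -9.29   6.96]
 [ -9.2   -5.9 ]
 [-11.71   1.45]]
s4 foot [[-7.72 -7.45]
 [ 5.79 -9.06]
 [-6.33  5.94]]
s3 hole c [[-0.56 -0.09]
 [ 6.   -8.21]
 [-7.12  8.03]
 [ 7.05  5.66]
 [-8.67 -6.22]]
s3 foot [[-11.77 -11.31]
 [ -0.53 -14.95]
 [-12.68   0.09]]
```

View pics/p3b.png

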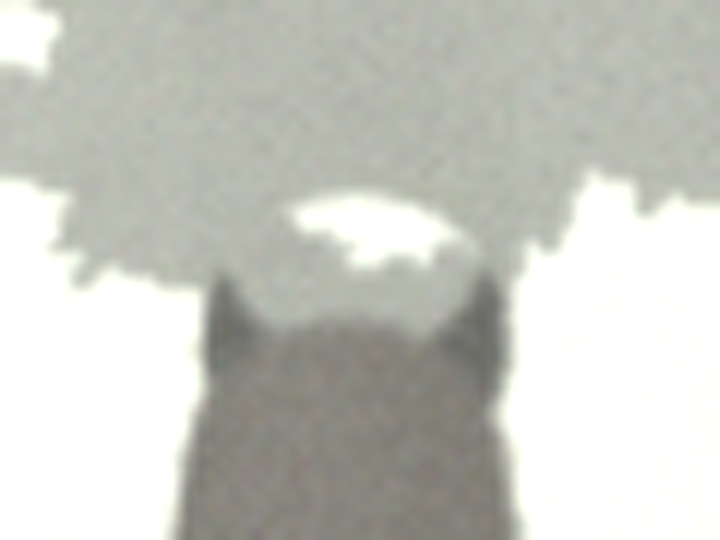

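View pics/s3b.png

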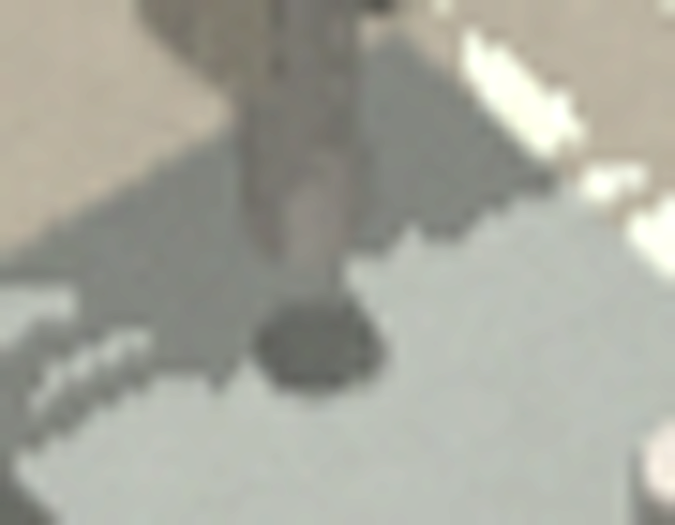

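Rays from two wrist views put the hole 0.6 mm (jaw axis) and -1.4 mm (rack y) from the foot. The side view agrees to within its pixel noise. Shifting by (1.0, -1.2) mm and lowering gently.

step_arm([
  [1.0,-1.2,0],
  [0,0,0],
  [0,0,-1],
  [0,0,-1],
  [0,0,-0.6],
  [0,0,-0.6],
  [0,0,-0.5],
  [0,0,-0.5],
  [0,0,0],
  [0,0,0],
], roll=[0,0,0,0,0,0,0,0,0,0], claw=[14,14,14,14,14,14,14,14,14,14])

```text
time_s: 8.83
position: [0.4749, 0.0272, 0.0914]
tool_rot: [[-0.294, 0.956, -0.0], [0.956, 0.294, 0.0], [0.0, -0.0, -1.0]]
force: [-0.1, 0.3, -1.1]
width: 0.209
```

step_arm([
  [0,0,-0.6],
  [0,0,-0.6],
  [0,0,-0.6],
  [0,0,-0.6],
  [0,0,-0.6],
  [0,0,0],
  [0,0,0],
  [0,0,0],
  [0,0,0],
  [0,0,0],
], roll=[0,0,0,0,0,0,0,0,0,0], claw=[14,14,14,14,14,14,14,14,14,14])

```text
time_s: 9.67
position: [0.4749, 0.0272, 0.0885]
tool_rot: [[-0.294, 0.956, 0.0], [0.956, 0.294, 0.0], [0.0, 0.0, -1.0]]
force: [-0.5, 0.2, -0.8]
width: 0.202
```

step_arm([
  [0,0,-2],
  [0,0,-3],
  [0,0,-3],
  [0,0,-3],
  [0,0,-3],
  [0,0,-3],
  [0,0,-3],
  [0,0,0],
  [0,0,0],
  [0,0,0],
], roll=[0,0,0,0,0,0,0,0,0,0], claw=[14,14,14,14,14,14,14,14,14,14])

```text
time_s: 10.5
position: [0.4749, 0.0272, 0.0685]
tool_rot: [[-0.294, 0.956, -0.0], [0.956, 0.294, -0.0], [0.0, -0.0, -1.0]]
force: [0.5, 0.6, -1.0]
width: 0.209
```

step_arm([
  [0,0,-2],
  [0,0,-2],
  [0,0,-1],
  [0,0,-1],
  [0,0,-1],
  [0,0,-0.5],
  [0,0,-0.5],
  [0,0,-0.5],
  [0,0,0],
  [0,0,0],
], roll=[0,0,0,0,0,0,0,0,0,0], claw=[14,14,14,14,14,14,14,14,14,14])

```text
time_s: 11.33
position: [0.475, 0.0272, 0.0605]
tool_rot: [[-0.294, 0.956, 0.0], [0.956, 0.294, -0.0], [-0.0, 0.0, -1.0]]
force: [-2.3, -0.6, 9.2]
width: 0.212
```

Run:
```python
from h import *
o=r.observe();print(o['position'],o['force'])
c=snap('wrist','wrist5.png'); s=snap('side','side5.png')
a=np.hstack([cv2.resize(c['pixels'][150:310,240:410],None,fx=2.3,fy=2.3),cv2.resize(s['pixels'][180:260,250:335],None,fx=4.6,fy=4.6)])
cv2.imwrite('pics/p5.png',np.clip(1.4*a,0,255).astype(np.uint8))
```

```text
[0.4749823  0.02719538 0.06050301] [-2.28186073 -0.56834835  9.15522234]
```

View pics/p5.png

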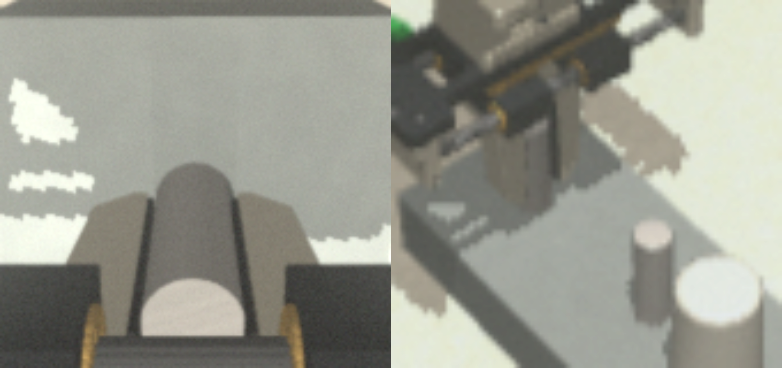

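Contact came at TCP z 0.0605 with 9 N upward; fully home was predicted at 0.0606. Pressing slightly more, then releasing.

step_arm([
  [0,0,-0.4],
  [0,0,-0.4],
  [0,0,0],
  [0,0,0],
  [0,0,0],
  [0,0,0],
  [0,0,0],
  [0,0,0],
  [0,0,0],
  [0,0,0],
], roll=[0,0,0,0,0,0,0,0,0,0], claw=[14,14,14,14,14,14,14,14,14,14])

```text
time_s: 12.27
position: [0.4751, 0.0272, 0.0604]
tool_rot: [[-0.295, 0.956, 0.0], [0.956, 0.295, -0.0], [-0.0, 0.0, -1.0]]
force: [-6.5, 0.7, 22.1]
width: 0.209
```

step_arm([
  [0,0,0.8],
  [0,0,0],
  [0,0,0],
  [0,0,0],
  [0,0,0],
  [0,0,0],
  [0,0,0],
  [0,0,0],
  [0,0,0],
  [0,0,0],
], roll=[0,0,0,0,0,0,0,0,0,0], claw=[14,30,40,50,60,70,80,93,93,93])

```text
time_s: 13.1
position: [0.4749, 0.0272, 0.0599]
tool_rot: [[-0.294, 0.956, -0.0], [0.956, 0.294, -0.0], [0.0, -0.0, -1.0]]
force: [-0.4, 0.0, -0.2]
width: 0.808
```

step_arm([
  [0,0,5],
  [0,0,15],
  [0,0,25],
  [0,0,25],
  [0,0,25],
  [0,0,25],
  [0,0,25],
  [0,0,10],
  [-6,35,0],
  [-6,35,0],
], roll=[0,0,0,0,0,0,0,0,0,0], claw=[93,93,93,93,93,93,93,93,93,93])

```text
time_s: 13.93
position: [0.463, 0.0972, 0.2154]
tool_rot: [[-0.291, 0.957, 0.001], [0.957, 0.291, 0.0], [-0.0, 0.001, -1.0]]
force: [1.2, 0.7, -0.4]
width: 0.998
```

Run:
```python
from h import *
o=r.observe();print(o['position'],o['force'])
s=snap('side','side6.png');t=snap('top','top6.png')
a=np.hstack([cv2.resize(s['pixels'][180:280,240:350],None,fx=3.5,fy=3.5),cv2.resize(t['pixels'][200:300,300:410],None,fx=3.5,fy=3.5)])
cv2.imwrite('pics/p6.png',np.clip(1.4*a,0,255).astype(np.uint8))
```

```text
[0.4630356  0.0971519  0.21538301] [ 1.2289027   0.69082336 -0.4432173 ]
```

View pics/p6.png

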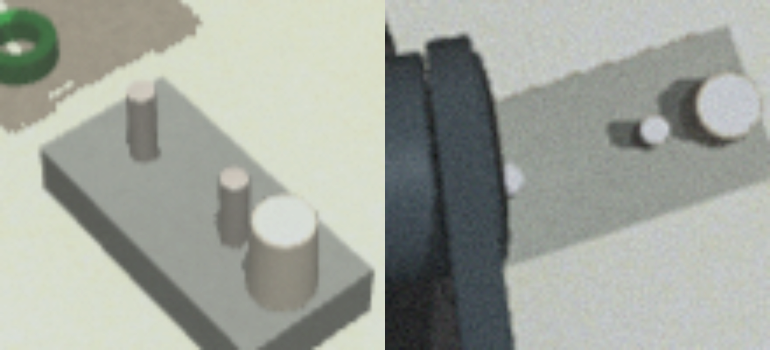

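The peg stands upright at (143,120) in the side crop, with the same visible height as the fixed peg at (234,207). Going to the black ring.

step_arm([
  [-5,32,0],
  [-6,32,0],
  [-6,32,0],
  [-6,32,0],
  [-6,32,0],
  [-5,32,0],
  [-5,32,0],
  [0,0,0],
  [0,0,0],
  [0,0,0],
], roll=[0,0,0,0,0,0,0,0,0,0], claw=[93,93,93,93,93,93,93,93,93,93])

```text
time_s: 14.87
position: [0.4239, 0.3204, 0.2144]
tool_rot: [[-0.295, 0.956, -0.001], [0.956, 0.295, -0.001], [-0.001, -0.001, -1.0]]
force: [0.1, -0.2, 0.4]
width: 1.003
```

Run:
```python
from h import *
o=r.observe();print(o['position'],o['force'])
c=snap('wrist','wrist7.png')
cv2.imwrite('pics/p7.png',np.clip(1.3*c['pixels'],0,255).astype(np.uint8))
hsv=cv2.cvtColor(cv2.GaussianBlur(c['pixels'],(3,3),0),cv2.COLOR_BGR2HSV)
m=cv2.inRange(hsv,(0,0,0),(180,110,75))
p=proj(c,[(.424,.322,.024)])[0];print(p)
ce,st,cn=blob(c['pixels'],m,(int(p[0]),int(p[1])),55);print(st,cv2.fitEllipse(cn))
```

```text
[0.42391495 0.32038767 0.21436575] [ 0.09355294 -0.18226154  0.37296969]
[324.56824959 177.58518668]
[302 151  47  43 734] ((325.4356994628906, 171.38746643066406), (40.8607063293457, 44.4743766784668), 110.68354797363281)
```

View pics/p7.png

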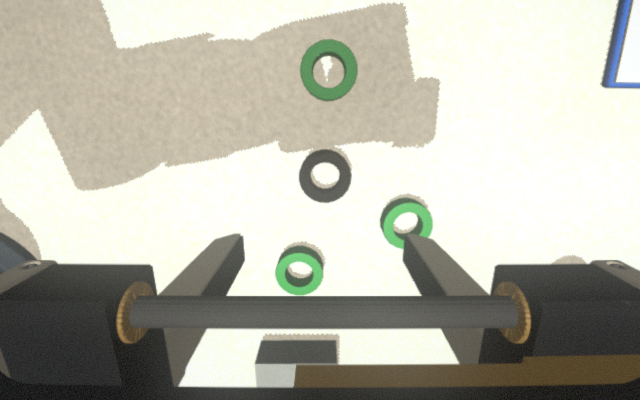

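Run:
```python
from h import *
c=load('wrist7')
print(onz(c,[(325.3,176)],.022), onz(c,[(325.3,177)],.024),onz(c,[(300,176),(351,176)],.022))
a=c['pixels'][140:212,285:365]
cv2.imwrite('pics/p7b.png',np.clip(1.3*cv2.resize(a,None,fx=8,fy=8,interpolation=cv2.INTER_CUBIC),0,255).astype(np.uint8))
```

```text
[[0.42438794 0.32367975 0.022     ]] [[0.42461277 0.32291955 0.024     ]] [[0.39592531 0.3149013  0.022     ]
 [0.45329528 0.33260434 0.022     ]]
```

View pics/p7b.png

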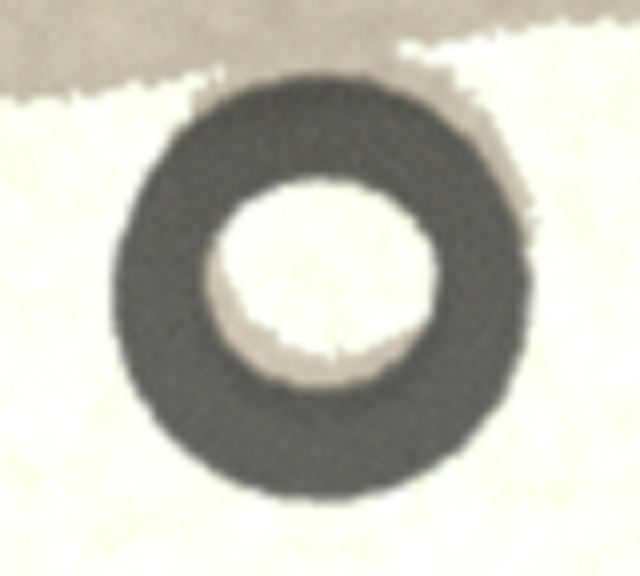

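step_arm([
  [0.6,2.1,0],
  [0,0,-30],
  [0,0,-30],
  [0,0,-30],
  [0,0,-30],
  [0,0,-30],
  [0,0,-25],
  [0,0,-15],
  [0,0,0],
  [0,0,0],
], roll=[0,0,0,0,0,0,0,0,0,0], claw=[86,86,86,86,86,86,86,86,86,86])

```text
time_s: 15.75
position: [0.4247, 0.3226, 0.0249]
tool_rot: [[-0.293, 0.956, -0.001], [0.956, 0.293, -0.001], [-0.0, -0.001, -1.0]]
force: [-0.4, 0.1, 0.4]
width: 0.925
```

Run:
```python
from h import *
o=r.observe();print(o['position'],o['force'],o['width'])
c=snap('wrist','wrist8.png')
cv2.imwrite('pics/p8.png',np.clip(1.3*c['pixels'],0,255).astype(np.uint8))
```

```text
[0.42470639 0.32263109 0.02490083] [-0.40276142  0.10552512  0.3697221 ] 0.9249859967584451
```

View pics/p8.png

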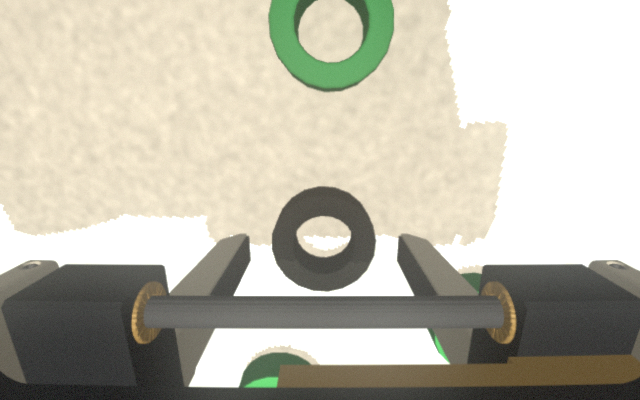

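Run:
```python
from h import *
c=load('wrist8')
P=onz(c,[(324,290),(272,239),(376,239),(324,188)],.024);print(P, np.linalg.norm(P[1]-P[2]))
d=(P[:,:2]-np.array([.4247,.3226]))@np.array([[-.294,.956],[.956,.294]]).T;print((d*1e3).round(1))
print(proj(c,[(.4247,.3226,.0249)]))
```

```text
[[0.43315333 0.29403147 0.024     ]
 [0.3942888  0.3173117  0.024     ]
 [0.45219832 0.33511807 0.024     ]
 [0.41427166 0.35538276 0.024     ]] 0.060585302715307536
[[-29.8  -0.3]
 [  3.9 -30.6]
 [  3.9  30. ]
 [ 34.4  -0.3]]
[[324.5582359  245.80814135]]
```

step_arm([
  [-0.3,1.1,0],
  [0,0,-10],
  [0,0,-7],
  [0,0,-4],
  [0,0,0],
  [0,0,0],
  [0,0,0],
  [0,0,0],
  [0,0,0],
  [0,0,0],
], roll=[0,0,0,0,0,0,0,0,0,0], claw=[86,86,86,86,86,75,65,55,55,55], squeeze=40)

```text
time_s: 16.63
position: [0.4243, 0.3245, 0.0041]
tool_rot: [[-0.294, 0.956, 0.0], [0.956, 0.294, 0.0], [0.0, 0.0, -1.0]]
force: [0.2, -0.3, 1.0]
width: 0.653
```

step_arm([
  [0,0,0],
  [0,0,0],
  [0,0,0],
  [0,0,0],
  [0,0,5],
  [0,0,15],
  [0,0,25],
  [0,0,30],
  [0,0,30],
  [0,0,0],
], roll=[0,0,0,0,0,0,0,0,0,0], claw=[54,54,54,54,54,54,54,54,54,54])

```text
time_s: 17.47
position: [0.4262, 0.3257, 0.114]
tool_rot: [[-0.295, 0.956, 0.006], [0.956, 0.295, 0.004], [0.002, 0.007, -1.0]]
force: [0.9, -0.1, -2.0]
width: 0.654
```

Run:
```python
from h import *
o=r.observe();print(o['position'],o['force'],o['width'])
c=snap('wrist','wrist9.png');s=snap('side','side9.png')
a=np.hstack([c['pixels'],s['pixels']])
a=np.hstack([cv2.resize(c['pixels'][100:340,170:480],None,fx=1.3,fy=1.3),cv2.resize(s['pixels'][60:216,150:330],None,fx=2,fy=2)])
cv2.imwrite('pics/p9.png',np.clip(1.3*a,0,255).astype(np.uint8))
```

```text
[0.42623165 0.32574231 0.11400779] [ 0.91099384 -0.14644739 -2.02316804] 0.6541338712558479
```

View pics/p9.png

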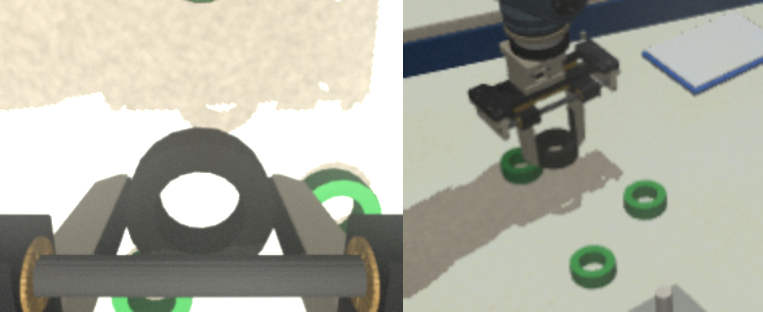

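step_arm([
  [0,0,25],
  [0,0,25],
  [6,-35,0],
  [6,-37,0],
  [6,-37,0],
  [6,-37,0],
  [6,-37,0],
  [6,-37,0],
  [6,-30,0],
  [6,-25,0],
], roll=[0,0,0,0,0,0,0,0,0,0], claw=[54,54,54,54,54,54,54,54,54,54])

```text
time_s: 18.4
position: [0.4712, 0.0472, 0.1573]
tool_rot: [[-0.293, 0.956, -0.003], [0.956, 0.293, -0.0], [0.001, -0.003, -1.0]]
force: [0.2, 0.3, -1.1]
width: 0.651
```

step_arm([
  [2.5,-15,0],
  [0,-6.5,0],
  [0,0,0],
  [0,0,-10],
  [0,0,-10],
  [0,0,-5],
  [0,0,0],
  [0,0,0],
  [0,0,0],
  [0,0,0],
], roll=[0,0,0,0,0,0,0,0,0,0], claw=[54,54,54,54,54,54,54,54,54,54])

```text
time_s: 19.23
position: [0.4749, 0.0281, 0.1342]
tool_rot: [[-0.295, 0.956, 0.001], [0.956, 0.295, -0.0], [-0.0, 0.001, -1.0]]
force: [0.5, -0.8, -1.8]
width: 0.653
```

Run:
```python
from h import *
o=r.observe();print(o['position'],o['force'],o['width'])
c=snap('wrist','wrist10.png');s=snap('side','side10.png')
a=np.hstack([cv2.resize(c['pixels'][130:330,220:430],None,fx=1.9,fy=1.9),cv2.resize(s['pixels'][165:265,240:340],None,fx=3.8,fy=3.8)])
cv2.imwrite('pics/p10.png',np.clip(1.5*a,0,255).astype(np.uint8))
print(proj(c,[(.475,.0269,.108),(.475,.0269,.045)]))
```

```text
[0.47491801 0.02808376 0.13422225] [ 0.45840061 -0.77721707 -1.82942353] 0.6532820595008414
[[323.9935216  231.12942826]
 [323.78761236 204.28835879]]
```

View pics/p10.png

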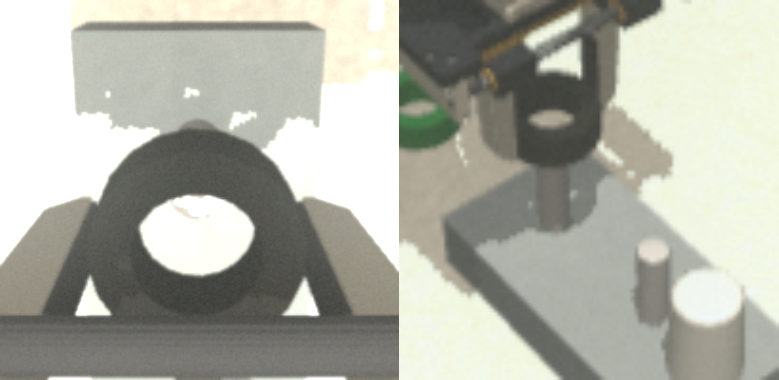

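Run:
```python
from h import *
c=load('wrist10')
f=lambda u,v:(220+u/1.9,130+v/1.9)
P=onz(c,[f(198,195),f(198,313),f(138,254),f(258,254)],.154)
p=np.array([.4749,.0281])
print(((P[:,:2]-p)@np.array([[-.294,.956],[.956,.294]]).T*1e3).round(1))
print(((np.array([.475,.0269])-p)@np.array([[-.294,.956],[.956,.294]]).T*1e3).round(1))
s=load('side10');print(proj(s,[(.475,.0269,.108),(.475,.0269,.045)]), proj(s,[(.4749,.0281,.13)]))
```

```text
[[ 16.   -0.3]
 [-19.9  -0.2]
 [ -1.4 -16.8]
 [ -1.4  16.2]]
[-1.2 -0.3]
[[280.77344981 205.65824459]
 [281.62176951 223.07386231]] [[280.2501462  198.94043186]]
```

step_arm([
  [-0.2,0.8,0],
  [0,0,-6],
  [0,0,-10],
  [0,0,-10],
  [0,0,-10],
  [0,0,-10],
  [0,0,-10],
  [0,0,-8],
  [0,0,-6],
  [0,0,0],
], roll=[0,0,0,0,0,0,0,0,0,0], claw=[54,54,54,54,54,54,54,54,54,54])

```text
time_s: 20.17
position: [0.4739, 0.0287, 0.0626]
tool_rot: [[-0.294, 0.956, -0.002], [0.956, 0.294, 0.0], [0.001, -0.002, -1.0]]
force: [-0.1, 0.5, -1.5]
width: 0.653
```

step_arm([
  [0,0,-3],
  [0,0,-3],
  [0,0,-3],
  [0,0,-2],
  [0,0,-1],
  [0,0,-0.5],
  [0,0,0],
  [0,0,0],
  [0,0,0],
  [0,0,0],
], roll=[0,0,0,0,0,0,0,0,0,0], claw=[54,54,54,54,54,54,54,54,54,54])

```text
time_s: 21.0
position: [0.4745, 0.0287, 0.0515]
tool_rot: [[-0.295, 0.956, 0.0], [0.956, 0.295, -0.0], [-0.0, 0.0, -1.0]]
force: [-0.1, 0.5, -2.5]
width: 0.657
```

step_arm([
  [0,0,-0.6],
  [0,0,-0.6],
  [0,0,-0.5],
  [0,0,-0.5],
  [0,0,-0.4],
  [0,0,0],
  [0,0,0],
  [0,0,0],
  [0,0,0],
  [0,0,0],
], roll=[0,0,0,0,0,0,0,0,0,0], claw=[54,54,54,54,54,54,54,54,54,54])

```text
time_s: 21.83
position: [0.4745, 0.0287, 0.0491]
tool_rot: [[-0.295, 0.956, 0.0], [0.956, 0.295, -0.0], [-0.0, 0.0, -1.0]]
force: [-3.1, 0.1, 6.0]
width: 0.653
```

step_arm([
  [0,0,-0.3],
  [0,0,0],
  [0,0,0],
  [0,0,0],
  [0,0,0],
  [0,0,0],
  [0,0,0],
  [0,0,0],
  [0,0,0],
  [0,0,0],
], roll=[0,0,0,0,0,0,0,0,0,0], claw=[54,54,54,54,54,54,54,54,54,54])

```text
time_s: 22.67
position: [0.4745, 0.0287, 0.0491]
tool_rot: [[-0.295, 0.956, 0.0], [0.956, 0.295, -0.0], [-0.0, 0.0, -1.0]]
force: [-4.4, -0.6, 10.5]
width: 0.651
```

Run:
```python
from h import *
o=r.observe();print(o['position'],o['force'],o['width'])
c=snap('wrist','wrist11.png');s=snap('side','side11.png')
a=np.hstack([cv2.resize(c['pixels'][130:330,220:430],None,fx=1.9,fy=1.9),cv2.resize(s['pixels'][165:265,240:340],None,fx=3.8,fy=3.8)])
cv2.imwrite('pics/p11.png',np.clip(1.5*a,0,255).astype(np.uint8))
```

```text
[0.47449141 0.02869926 0.04908286] [-4.39677404 -0.64960731 10.52137984] 0.6514091141392644
```

View pics/p11.png

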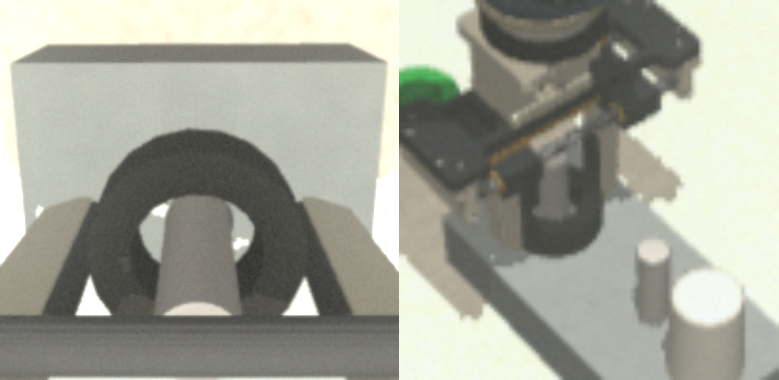

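The peg passes up through the ring at (198,250) in the wrist crop. The ring sits on the rack, stopping at z 0.0491 with the force rising to 10 N. Releasing slowly and retreating straight up.

step_arm([
  [0,0,0.8],
  [0,0,0],
  [0,0,0],
  [0,0,0],
  [0,0,0],
  [0,0,0],
  [0,0,0],
  [0,0,0],
  [0,0,0],
  [0,0,0],
], roll=[0,0,0,0,0,0,0,0,0,0], claw=[54,62,64,67,70,75,80,86,86,86])

```text
time_s: 23.6
position: [0.4745, 0.0287, 0.0493]
tool_rot: [[-0.294, 0.956, 0.0], [0.956, 0.294, -0.0], [-0.0, 0.0, -1.0]]
force: [0.7, 0.6, -0.4]
width: 0.923
```

step_arm([
  [0,0,0],
  [0,0,5],
  [0,0,15],
  [0,0,25],
  [0,0,25],
  [0,0,25],
  [0,0,25],
  [0,0,25],
  [0,0,20],
  [0,0,0],
], roll=[0,0,0,0,0,0,0,0,0,0], claw=[86,86,86,86,86,86,86,86,86,86])

```text
time_s: 24.43
position: [0.4761, 0.0287, 0.2184]
tool_rot: [[-0.294, 0.956, 0.006], [0.956, 0.294, -0.0], [-0.002, 0.006, -1.0]]
force: [1.6, -0.5, 0.7]
width: 0.923
```

step_arm([
  [-10,30,0],
  [-10,30,0],
  [-10,30,0],
  [-10,30,0],
  [-10,30,0],
  [-10,30,0],
  [0,0,0],
  [0,0,0],
  [0,0,0],
  [0,0,0],
], roll=[0,0,0,0,0,0,0,0,0,0], claw=[86,86,86,86,86,86,86,86,86,86])

```text
time_s: 25.27
position: [0.4147, 0.2079, 0.214]
tool_rot: [[-0.294, 0.956, -0.0], [0.956, 0.294, -0.0], [-0.0, -0.0, -1.0]]
force: [-0.2, -0.2, -0.5]
width: 0.926
```

Run:
```python
from h import *
o=r.observe();print(o['time_s'],o['position'],o['force'],o['width'])
t=snap('top','top12.png');s=snap('side','side12.png')
a=np.hstack([cv2.resize(t['pixels'][190:290,290:390],None,fx=3.8,fy=3.8),cv2.resize(s['pixels'][165:265,240:340],None,fx=3.8,fy=3.8)])
cv2.imwrite('pics/p12.png',np.clip(1.5*a,0,255).astype(np.uint8))
cv2.imwrite('pics/s12.png',np.clip(1.3*s['pixels'],0,255).astype(np.uint8))
```

```text
25.2667 [0.41466945 0.20788753 0.21403114] [-0.20813133 -0.22511976 -0.47250422] 0.9260069636956778
```

View pics/p12.png

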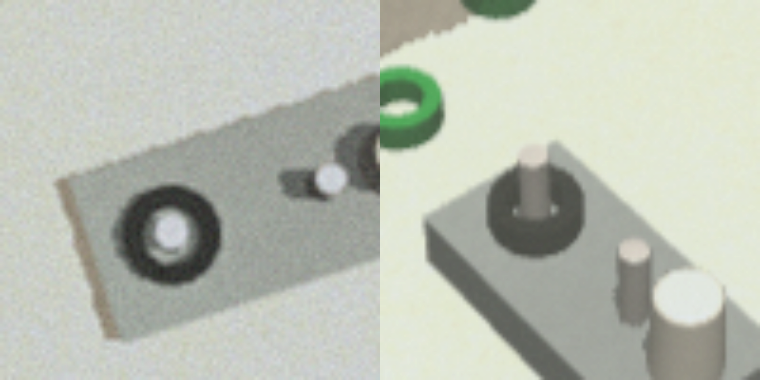

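View pics/s12.png

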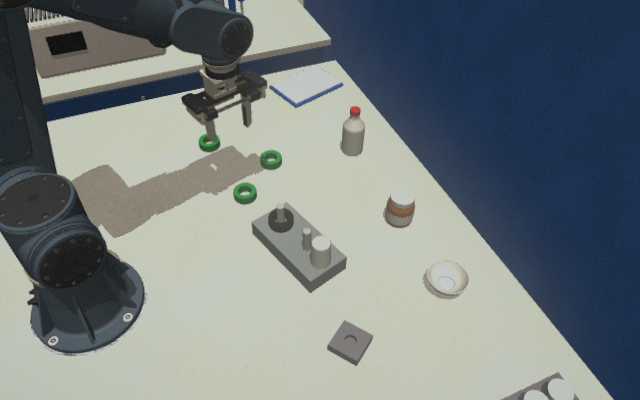

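The ring lies flat around the upright peg. The peg top is at side pixel (280.3, 205.5), against (280.8, 205.7) predicted for 108 mm. The bottle, jar, dish and green rings have not moved.

Run:
```python
from h import *
print(r.sign_off())
```

```text
the job is handed in; nothing more can be done
None
```

The steel peg is in the rack's empty hole, pressed home. The black weight ring is over it, resting on the rack, and was released only once it was down. I handed the job in at about 25 s.

**Peg:** it stopped at TCP z 0.0605 m (predicted 0.0606 m) and did not move further with 22 N pressing on it. After release, its top in the side view was within 1 pixel of the predicted position for a fully home peg, and it stood upright.

**Ring:** it touched down at TCP z 0.0491 m, where 0.049 m was expected, and the force rose to about 10 N before I opened the fingers. The last pictures show it lying flat around the peg with the gripper clear. The bottle, jar, dish and green rings look unmoved.

**Disagreements:** the top and side cameras differed by 2–5 mm on absolute positions, and by about 12 mm in one side-view reading of the ring. I aligned the peg from the wrist views instead. One side-view reading of the peg-to-hole offset disagreed by about 2 mm, but the peg went in at the first try with no sideways force.

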